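Tip the column fittings out of their tilt-out bin

ROBOT

A 6-joint arm with a two-finger parallel gripper is mounted at the origin on the work surface. World frame = base frame: x ahead of the robot, y to its left, z up, the work surface at z = 0. Lengths are in m, angles in rad, forces in N, time in s.
With the tool pointing down it reaches from about 0.35 to 0.775 m from the base axis. Payload 7.3 kg.
Tool frame: the origin (TCP) lies on the centre line of the jaws, within the pads' length; the fingertips stand 8 mm ahead of it and the grasp point (between the pads) lies 11 mm behind it; x points along the fingers, y is the direction in which the jaws open and shut, and the axes are right-handed (so a half turn about x gives the same grasp; the last joint's range is limited). The gripper opens to 92 mm and grips with 3 to 60 N. Pads are 19 mm wide; open, the fingers measure 130 mm over their backs; the gripper's body (75 mm by 190 mm) begins 47 mm behind the grasp point.
Start: joints at [0.98, 0.342, 1.524, -0, 1.275, -0.146], TCP at [0.226, 0.474, 0.235] pointing down, gripper open.
Joint ranges: [-2.53, 2.53], [-0.77, 2.02], [0.04, 2.7], [-1, 4.14], [0.28, 2.66], [-3.11, 3.11]. Speed limits (rad/s): [2.57, 2.57, 3.14, 3.14, 3.14, 3.14].

INTERFACE

Orientations are given as a 3x3 rotation matrix whose columns are the frame's x, y, z axes.
In Python, from cell import r gives the robot as it stands. The module is installed in compiled form; this text tells all that it offers.
- The arm moves only by the tool arm_command, never from a script. Its arguments are lists of equal length, an entry for each row: "linear": the shift along the tool's x, y, z in mm, a list of three; "turn": the turn about the tool's x in degrees; "jaw": the closure, from 0 (fully open) to 1 (shut). A call has 1 to 12 rows; each row shifts and turns the pose as measured when the row begins, along the tool's axes as they then stand; what a row does not reach is not made up. A row lasts 1/8 s, in which the tool goes at most 62.5 mm and 10.7 degrees, less where a joint would pass 70% of its speed; a pose out of reach is approached as far as the arm can. A call with a gripper value outside its range is refused whole. The fingers move at their own pace and stop on an object; "grip_force" is the grip in N (left out, the last holds). Time passes only in rows, so rows that do not move let the fingers close. It gives the time, the measured TCP pose, the force and the opening at its end, in the units of the state.
- r.sense(): the state, without advancing time (a new reading comes with each control period).
- r.get_image(name): name is "side" or "top" or "wrist"; returns a dict with "img" (400x640x3 uint8, blue, green, red), "intrinsics" (3x3 intrinsics, pixels), "cam_to_world" (4x4, takes a point from camera to world coordinates). Camera axes: x right, y down, z forward; pixel columns grow to the right and rows downward; lengths in m; the calibration is good to about 2 mm. A picture is of the moment at which its call begins. There is no depth.
- r.hand_in(): hands the job in, once; it reports no verdict.
The state is a dict: "clock": time; "joint_positions": joint angles; "joint_velocities": joint speeds; "joint_torque": joint torques, N m; "position": TCP position; "ee_rot": TCP orientation; "contact_force": force on the tool from outside, world axes, zero at the start; "ft_torque": the same for the moment, N m; "width": opening from 0.0 (shut) to 1.0 (fully open).
Only numpy, scipy, OpenCV 4.12 (cv2) and the standard library are available. Lean on these libraries where they do the work, as an engineer would, in place of code of your own. Each camera call takes 0.05 s, during which the arm holds its last target.

TASK

Of the three tilt-out bins standing in a row on the bench, find the one that holds the two stepped round column fittings (not the flat rings, not the square rods). Pull that bin forward by its black knob all the way to its stop, so that both fittings tip out into the long dark tray in front, and leave it tipped. Leave the other two bins upright.

Things in the scene. Friction and masses are not known exactly. Their poses are not given: they have to be found in the camera images.
- bin_fit (a joint): Tilt of the bin to tip: 0 = upright, 1.571 rad = forward stop. Open white plastic bin 96 mm wide, floor 84 mm deep, back and sides 80 mm high, open front chute 75 mm long rising forward at 30 degrees. Level pivot at the floor's front edge, 110 mm above the bench, along the row. 0.35 kg; hinge friction 0.04 N m; rests by its weight upright and at the stop; falls forward by itself past about 55 degrees.
- knob_fit (a point): Centre of its black knob: cylinder 26 mm in diameter, 20 mm long along the row, flat free ends, on a 10 mm stem 35 mm above the middle of the back wall's top edge. Upright: 84 mm behind (beyond) and 115 mm above the pivot, 225 mm above the bench; at the stop: 115 mm in front of (robot side) and 84 mm above the pivot. Axes turn with the bin; upright: x away from the robot, y along the row, z up.
- tray (a point): Centre of the inner floor of the fixed dark blue catch tray, 5 mm above the bench, 100 mm in front (robot side) of the bins' pivot line, midway along the row. Inside 170 mm (x) by 410 mm (y), walls 40 mm high. x away from the robot, y along the row, z up.
- fitting_1: Loose beige plastic column fitting, stepped and round: flange 28 mm in diameter and 11 mm thick, then a neck 18 mm in diameter, 28 mm high in all, about 25 g. Origin at the centre of the flange's underside, z along its axis. Starts standing on the floor of its bin.
- fitting_2: The second fitting, alike, beside the first in the same bin.
- bin_ring (a joint): Tilt of a bystander bin, which holds two flat rings (36 mm in diameter, 8 mm thick). Same build and joint values as the first. The three bins stand 135 mm apart, in any order, each between two fixed aluminium cheeks 117 mm wide over all.
- bin_rod (a joint): Tilt angle of a bystander bin, which holds two square rods (60 by 13 by 13 mm). Same build and joint values as the first.
Not all that is in view belongs to the job. What is shaped like the fitting_1 but turquoise is not meant. Leave any purple look-alike of the fitting_2 alone.

How it is judged:
By the outcome, as a careful person would: the job done as asked, in the order asked, and still so for the second after the job is handed in, with the robot touching nothing.
It also fails if it takes over 38 s, if anything falls off the work surface, if the arm or the gripper's body presses on something with over 40 N, if the wrist force passes 120 N, or if a joint passes its speed limit or range.

## Working session

There is one attempt and no reset: what is moved stays moved. The work goes in short steps, Python scripts to look and compute and a tool call to move; the robot and the scene stay as the last step left them, time stands still between calls to the robot, and variables do not carry over. Pictures are saved under pics/ and viewed, and the job is handed in when it is done.

Besides the shell and the picture viewer there is one more tool, called after "Request:" as name(argument=value, ...), one argument or row to a line, values as JSON. arm_command: Moves the arm, as the interface text tells. Its arguments: {"type":"object","properties":{"linear":{"type":"array"},"turn":{"type":"array"},"jaw":{"type":"array"},"grip_force":{"type":"number"}},"required":["linear","turn","jaw"]}

```bash
mkdir -p pics; python3 - <<'E'
from cell import r
import cv2,numpy as np
s=r.sense();print(s['clock'],s['position'],s['ee_rot'],s['width'])
for n in("side","top","wrist"):
    d=r.get_image(n);cv2.imwrite(f"pics/{n}0.png",d["img"]);np.savez(f"{n}0.npz",**d)
    print(n,np.round(d["intrinsics"],1).tolist(),np.round(d["cam_to_world"],3).tolist())
E
```

```text
0.0 [0.22565045 0.4735913  0.23405116] [[-8.45868283e-04  4.30250306e-01  9.02709233e-01]
 [-1.28712414e-03  9.02708339e-01 -4.30251086e-01]
 [-9.99998814e-01 -1.52583460e-03 -2.09786796e-04]] 0.9981860603452171
side [[381.8, 0.0, 317.5], [0.0, 381.8, 202.5], [0.0, 0.0, 1.0]] [[-0.862, 0.3, -0.41, 0.908], [0.508, 0.502, -0.7, 0.478], [-0.004, -0.812, -0.584, 0.546], [0.0, 0.0, 0.0, 1.0]]
top [[373.0, 0.0, 323.6], [0.0, 373.0, 197.5], [0.0, 0.0, 1.0]] [[-0.017, -0.985, 0.174, 0.498], [-0.999, 0.025, 0.044, 0.01], [-0.048, -0.173, -0.984, 0.79], [0.0, 0.0, 0.0, 1.0]]
wrist [[289.0, 0.0, 321.2], [0.0, 289.0, 200.5], [0.0, 0.0, 1.0]] [[0.43, 0.858, 0.28, 0.149], [0.903, -0.408, -0.134, 0.51], [-0.001, 0.31, -0.951, 0.384], [0.0, 0.0, 0.0, 1.0]]
```

View pics/side0.png

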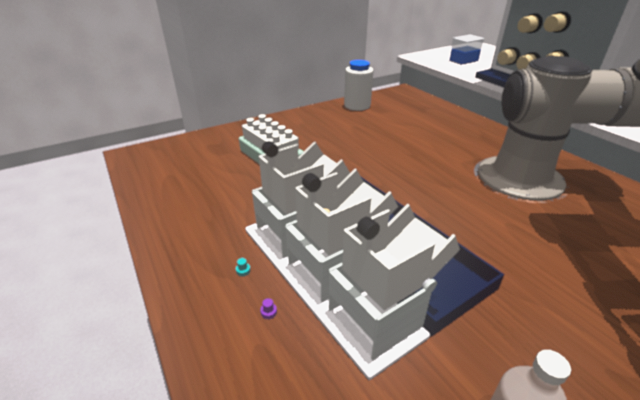

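View pics/top0.png

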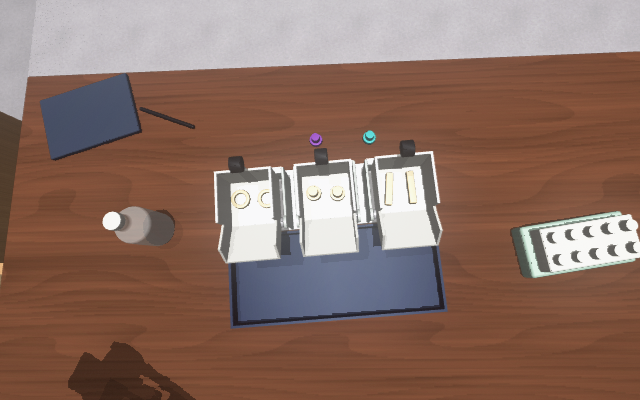

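View pics/wrist0.png

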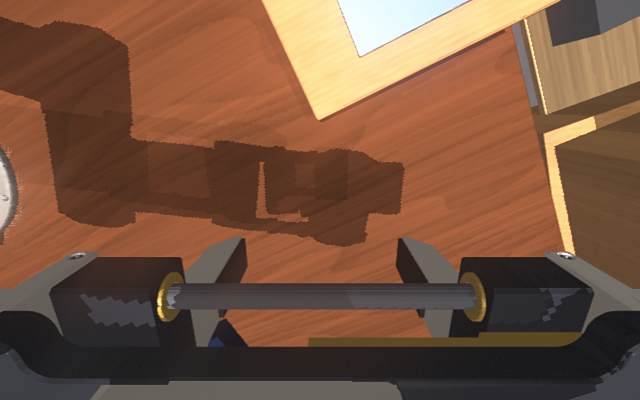

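Candidates in the top view:
- Stepped beige rounds at (313,192) and (337,192), in the middle bin.
- Flat rings at (241,198) and (266,198).
- Square rods at (390,188) and (411,187).
- Loose look-alikes on the bench: purple (316,139) and turquoise (369,136).

I choose the middle bin, with its knob at about (321,156) in the top view and (312,182) in the side view. Next is a close crop to check the choice, and triangulation of all three knobs.

```bash
cat > h.py <<'E'
import numpy as np,cv2
def knobs(d,box):
    x0,y0,x1,y1=box
    m=(d["img"].max(2)<60).astype(np.uint8); mm=np.zeros_like(m); mm[y0:y1,x0:x1]=m[y0:y1,x0:x1]
    n,l,st,c=cv2.connectedComponentsWithStats(mm)
    return [(c[i],st[i]) for i in range(1,n) if st[i][4]>60]
def ray(d,p):
    K=d["intrinsics"];T=d["cam_to_world"]
    v=T[:3,:3]@np.linalg.solve(K,[p[0],p[1],1.]);return T[:3,3],v/np.linalg.norm(v)
def plane(d,p,z):
    o,v=ray(d,p);return o+v*(z-o[2])/v[2]
def tri(d1,p1,d2,p2):
    o1,v1=ray(d1,p1);o2,v2=ray(d2,p2)
    t=np.linalg.lstsq(np.c_[v1,-v2],o2-o1,rcond=None)[0]
    a,b=o1+v1*t[0],o2+v2*t[1];return (a+b)/2,np.linalg.norm(a-b)
E
python3 - <<'E'
from h import *
t=dict(np.load("top0.npz"));s=dict(np.load("side0.npz"))
a=knobs(t,(220,135,430,172));b=knobs(s,(255,135,385,245))
for k in a:print('top',np.round(k[0],1),k[1])
for k in b:print('side',np.round(k[0],1),k[1])
for p in sorted(a,key=lambda k:k[0][0]):
    print(np.round(plane(t,p[0],.225),4))
    for q in b:
        x,e=tri(t,p[0],s,q[0]); 
        if e<.02:print('   ',np.round(x,4),round(e,4))
# tray corners
for p in [(233,326),(445,309),(320,318)]: print(plane(t,p,.04))
c=cv2.resize(t["img"][125:275,205:450],None,fx=3.2,fy=3.2,interpolation=cv2.INTER_CUBIC);cv2.imwrite("pics/crop0.png",c)
c=cv2.resize(s["img"][130:300,240:440],None,fx=3.2,fy=3.2,interpolation=cv2.INTER_CUBIC);cv2.imwrite("pics/crop1.png",c)
E
```

```text
side [270.7 150.2] [263 145  14  11  99]
side [312.7 184.7] [303 179  17  12 115]
[0.38056325 0.22465556 0.04      ]
[ 0.40769876 -0.18511014  0.04      ]
[0.39372155 0.05464118 0.04      ]
```

View pics/crop0.png

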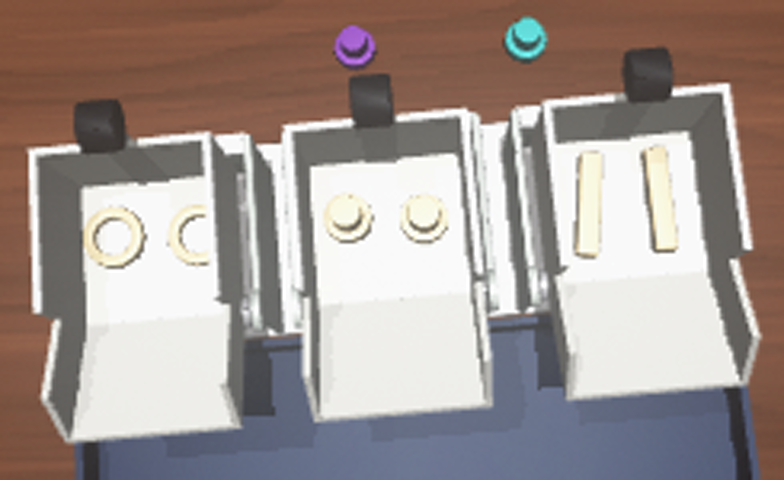

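View pics/crop1.png

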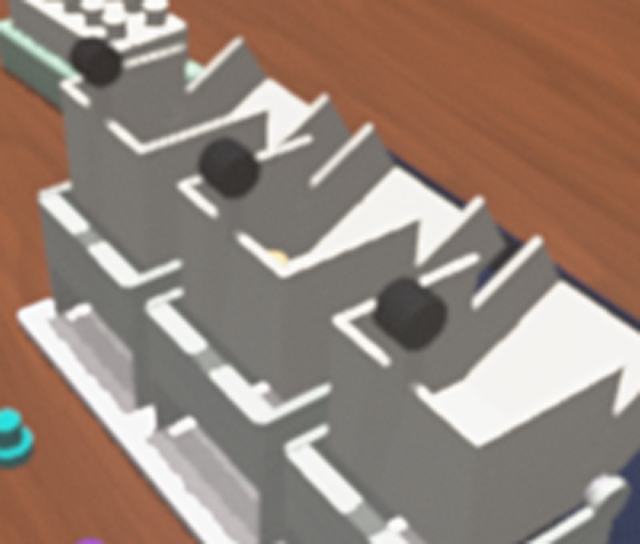

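The crop confirms it: the middle bin holds two stepped beige rounds. Knob centres in the crops are about (371,100) in the top crop and (230,168) in the side crop.

```bash
python3 - <<'E'
from h import *
t=dict(np.load("top0.npz"));s=dict(np.load("side0.npz"))
P=[(235.9,164.1),(320.9,156.2),(407.5,148.1)];Q=[(368.4,228.4),(311.9,182.5),(270.3,149.1)]
X=[]
for p,q in zip(P,Q):
    x,e=tri(t,p,s,q);X.append(x);print(np.round(x,4),round(e,4),np.round(plane(t,p,.225),4))
d=X[0]-X[2];print(np.linalg.norm(d),np.degrees(np.arctan2(d[1],d[0])))
for p in [(233,326),(445,309)]: print(plane(t,p,.04))
a=plane(t,(233,326),.04)-plane(t,(445,309),.04);print(np.degrees(np.arctan2(a[1],a[0])))
E
```

```text
[0.6544 0.1748 0.2227] 0.0026 [0.6547 0.1733 0.225 ]
[0.6629 0.0393 0.223 ] 0.0027 [0.6635 0.0384 0.225 ]
[ 0.6717 -0.0965  0.2227] 0.003 [ 0.6723 -0.0969  0.225 ]
0.27181794645244384 93.65300684486733
[0.38056325 0.22465556 0.04      ]
[ 0.40769876 -0.18511014  0.04      ]
93.78870952113242
```

Request:
arm_command(
  linear=[
    [-30,0,0],
    [-30,0,0],
    [-30,0,0],
    [-20,0,0],
    [0,0,0],
  ],
  turn=[-9.7,-9.7,-9.7,0,0],
  jaw=[0,0,0,0,0],
  grip_force=20,
)

```text
clock: 0.78
position: [0.2253, 0.4731, 0.3452]
ee_rot: [[-0.004, -0.08, 0.997], [-0.005, 0.997, 0.08], [-1.0, -0.005, -0.004]]
contact_force: [-0.5, 0.3, -0.6]
width: 1.0
```

```bash
cat > to.py <<'E'
import sys,numpy as np
from cell import r
s=r.sense();R=s['ee_rot'];p=s['position'];g=np.array([float(v) for v in sys.argv[1:4]])
print('t',s['clock'],'p',np.round(p,4),'F',np.round(s['contact_force'],1),'w',round(s['width'],3),'q',np.round(s['joint_positions'],2))
print('need mm',np.round(R.T@(g-p)*1000,1),'turn',round(-(93.7-np.degrees(np.arctan2(R[1,1],R[0,1]))),2))
E
python3 to.py .663 .039 .335
```

```text
t 0.775 p [0.2253 0.4731 0.3452] F [-0.5  0.3 -0.6] w 1.0 q [ 0.98  0.28  1.31  0.    1.56 -0.67]
need mm [  11.  -467.7  401.6] turn 0.89
```

Request:
arm_command(
  linear=[
    [0,-38,33],
    [0,-38,33],
    [0,-38,33],
    [0,-38,33],
    [0,-38,33],
    [0,-38,33],
    [0,-38,33],
    [0,-38,33],
    [0,-38,33],
    [0,-38,33],
    [0,-38,33],
    [0,0,0],
  ],
  turn=[0.9,0,0,0,0,0,0,0,0,0,0,0],
  jaw=[0,0,0,0,0,0,0,0,0,0,0,0],
)

```text
clock: 2.28
position: [0.6224, 0.0657, 0.3243]
ee_rot: [[-0.029, -0.064, 0.998], [-0.012, 0.998, 0.064], [-1.0, -0.011, -0.03]]
contact_force: [-0.6, 1.2, 0.4]
width: 1.002
```

```bash
python3 to.py .663 .039 .335
```

```text
t 2.275 p [0.6224 0.0657 0.3243] F [-0.6  1.2  0.4] w 1.002 q [-0.01  0.51  1.01 -0.01  1.64 -1.65]
need mm [-11.6 -29.4  38.5] turn -0.04
```

Request:
arm_command(
  linear=[
    [-6,-15,19],
    [-6,-15,19],
    [0,0,0],
  ],
  turn=[0,0,0],
  jaw=[0,0,0],
)

```text
clock: 2.65
position: [0.6616, 0.0395, 0.3314]
ee_rot: [[-0.036, -0.064, 0.997], [-0.011, 0.998, 0.064], [-0.999, -0.009, -0.037]]
contact_force: [-0.5, -1.0, -0.7]
width: 1.0
```

```bash
python3 to.py .663 .039 .214; python3 - <<'E'
from cell import r
import cv2,numpy as np
for n in("top","wrist"):
    d=r.get_image(n);cv2.imwrite(f"pics/{n}1.png",d["img"]);np.savez(f"{n}1.npz",**d)
from h import plane
T=d['cam_to_world'];K=d['intrinsics'];print(T)
p=np.linalg.inv(T)@[.663,.039,.223,1];p=K@p[:3];print(p[:2]/p[2])
E
```

```text
t 2.65 p [0.6616 0.0395 0.3314] F [-0.5 -1.  -0.7] w 1.0 q [-0.05  0.6   0.84 -0.01  1.73 -1.69]
need mm [117.3   0.4   5.7] turn -0.01
[[-0.06570644  0.95929158  0.27466767  0.58138282]
 [ 0.99780898  0.06530133  0.01062903  0.03643442]
 [-0.00773983  0.27476426 -0.96148047  0.48426361]
 [ 0.          0.          0.          1.        ]]
[320.34900317 207.53036454]
```

View pics/wrist1.png

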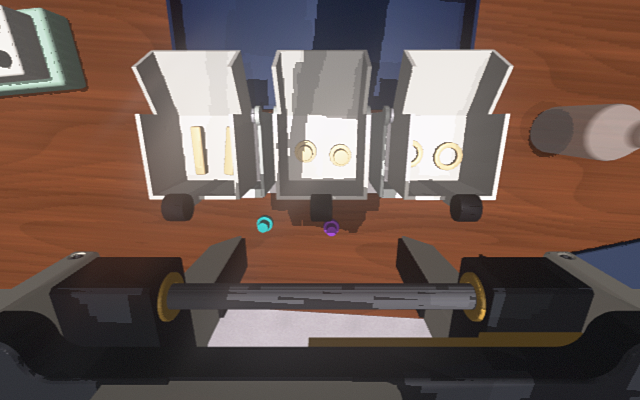

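Wrist view: the middle knob is at (321,207), against a predicted (320,207.5), so I descend.

Request:
arm_command(
  linear=[
    [30,0,1.5],
    [30,0,1.5],
    [30,0,1.5],
    [15,0,1],
    [0,0,0],
  ],
  turn=[0,0,0,0,0],
  jaw=[0,0,0,0,0],
)

```text
clock: 3.38
position: [0.658, 0.0455, 0.2254]
ee_rot: [[-0.036, -0.071, 0.997], [-0.01, 0.997, 0.071], [-0.999, -0.007, -0.037]]
contact_force: [0.4, 0.2, -0.2]
width: 0.999
```

```bash
python3 to.py .663 .039 .213
```

```text
t 3.375 p [0.658  0.0455 0.2254] F [ 0.4  0.2 -0.2] w 0.999 q [-0.04  0.63  1.08 -0.01  1.47 -1.68]
need mm [12.3 -6.8  5. ] turn 0.37
```

Request:
arm_command(
  linear=[
    [12,-6.5,5],
    [0,0,0],
  ],
  turn=[0.4,0],
  jaw=[0,0],
)

```text
clock: 3.62
position: [0.664, 0.0391, 0.2147]
ee_rot: [[-0.033, -0.064, 0.997], [-0.01, 0.998, 0.064], [-0.999, -0.008, -0.033]]
contact_force: [-0.5, 0.9, -0.8]
width: 1.003
```

```bash
python3 to.py .663 .039 .213; python3 - <<'E'
from cell import r
import cv2
d=r.get_image("wrist");cv2.imwrite("pics/wrist2.png",d["img"])
E
```

```text
t 3.625 p [0.664  0.0391 0.2147] F [-0.5  0.9 -0.8] w 1.003 q [-0.05  0.64  1.08 -0.01  1.45 -1.68]
need mm [ 1.7 -0.1 -0.9] turn -0.04
```

View pics/wrist2.png

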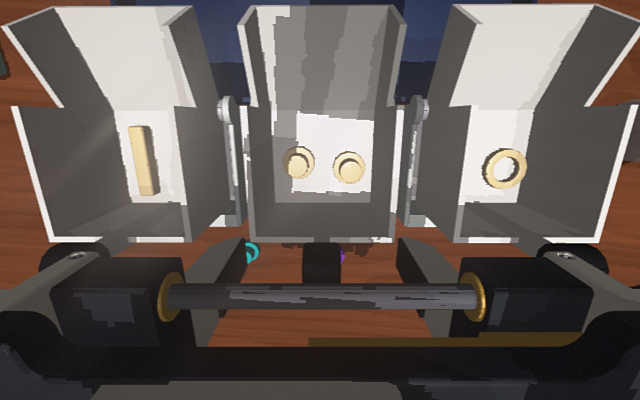

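The knob at (321,262) is midway between the pads at about (240,275) and (400,275). I close on it.

Request:
arm_command(
  linear=[
    [0,0,0],
    [0,0,0],
    [0,0,0],
    [0,0,0],
    [0,0,0],
    [0,0,0],
    [0,0,0],
    [0,0,0],
  ],
  turn=[0,0,0,0,0,0,0,0],
  jaw=[1,1,1,1,1,1,1,1],
  grip_force=20,
)

```text
clock: 4.68
position: [0.6649, 0.0392, 0.2173]
ee_rot: [[-0.028, -0.064, 0.998], [-0.01, 0.998, 0.064], [-1.0, -0.008, -0.029]]
contact_force: [-0.1, -0.9, 1.0]
width: 0.217
```

```bash
python3 to.py .663 .039 .213
```

```text
t 4.675 p [0.6649 0.0392 0.2173] F [-0.1 -0.9  1. ] w 0.217 q [-0.05  0.64  1.08 -0.01  1.45 -1.68]
need mm [ 4.4 -0.1 -1.8] turn -0.04
```

Request:
arm_command(
  linear=[
    [-6,0,-10.5],
    [-6,0,-10.5],
    [-5,0,-11.5],
    [-4,0,-11.5],
    [0,0,0],
  ],
  turn=[0,0,0,0,0],
  jaw=[1,1,1,1,1],
)

```text
clock: 5.3
position: [0.6189, 0.0362, 0.24]
ee_rot: [[-0.028, -0.063, 0.998], [-0.01, 0.998, 0.063], [-1.0, -0.008, -0.029]]
contact_force: [0.8, -0.5, -2.1]
width: 0.216
```

```bash
cat > arc.py <<'E'
import numpy as np
from cell import r
s=r.sense();R=s['ee_rot'];p=s['position']
print('t',s['clock'],'p',np.round(p,4),'F',np.round(s['contact_force'],1),'w',round(s['width'],3))
ux=np.array([.998,.064,0]);g=p+R[:,0]*-.011
K=np.array([.663,.039,.225]);P=K-ux*.084;P[2]=.110
d=g-P;a=np.degrees(np.arctan2(115,84));th=np.degrees(np.arctan2(d[2],d@ux))-a
print('theta',round(th,1),'rad',round(np.hypot(d[2],d@ux)*1000,1))
c=p
for t in range(int(th//10*10+10),91,10):
    A=np.radians(t+a);n=P+.1424*(np.cos(A)*ux+np.sin(A)*np.array([0,0,1]))+R[:,0]*.011
    print(t,np.round(R.T@(n-c)*1000,1));c=n
E
python3 arc.py;python3 - <<'E'
from cell import r
import cv2
d=r.get_image("top");cv2.imwrite("pics/top2.png",d["img"])
d=r.get_image("side");cv2.imwrite("pics/side2.png",d["img"])
E
```

```text
t 5.3 p [0.6189 0.0362 0.24  ] F [ 0.8 -0.5 -2.1] w 0.216
theta 20.3 rad 146.6
30 [  0.2  -0.2 -24.9]
40 [  0.2  -0.  -24.8]
50 [  4.5   0.  -24.4]
60 [  8.7   0.  -23.3]
70 [ 12.6   0.1 -21.4]
80 [ 16.1   0.1 -18.9]
90 [ 19.2   0.1 -15.8]
```

View pics/side2.png

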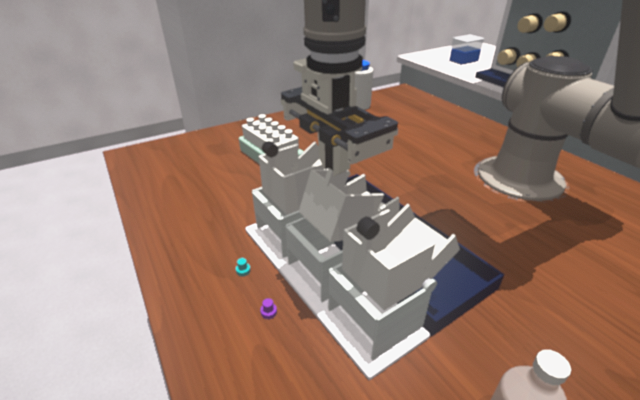

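The bin is following (tilted about 20°), held at the knob, with forces under 3 N. I carry on along the arc.

Request:
arm_command(
  linear=[
    [-2.5,0,-12],
    [-1.5,0,-12.5],
    [-0.5,0,-12.5],
    [1,0,-12.5],
    [1.5,0,-12],
    [3,0,-12],
    [4,0,-12],
    [5,0,-11.5],
    [0,0,0],
  ],
  turn=[0,0,0,0,0,0,0,0,0],
  jaw=[1,1,1,1,1,1,1,1,1],
)

```text
clock: 6.52
position: [0.5168, 0.0295, 0.2327]
ee_rot: [[-0.022, -0.063, 0.998], [-0.01, 0.998, 0.063], [-1.0, -0.009, -0.022]]
contact_force: [3.3, -1.6, -7.9]
width: 0.218
```

```bash
python3 arc.py
```

```text
t 6.525 p [0.5168 0.0295 0.2327] F [ 3.3 -1.6 -7.9] w 0.218
theta 61.1 rad 147.5
70 [ 15.8   0.1 -16.7]
80 [ 16.    0.1 -19. ]
90 [ 19.1   0.2 -15.9]
```

Request:
arm_command(
  linear=[
    [7,0,-10],
    [7.5,0,-10],
    [7.5,0,-10],
    [8.5,0,-9.5],
    [9,0,-8.5],
    [0,0,0],
  ],
  turn=[0,0,0,0,0,0],
  jaw=[1,1,1,1,1,1],
)

```text
clock: 7.28
position: [0.4686, 0.0263, 0.196]
ee_rot: [[-0.013, -0.063, 0.998], [-0.01, 0.998, 0.063], [-1.0, -0.009, -0.013]]
contact_force: [2.4, -0.6, -3.7]
width: 0.212
```

```bash
python3 arc.py;python3 - <<'E'
from cell import r
import cv2
d=r.get_image("top");cv2.imwrite("pics/top3.png",d["img"])
d=r.get_image("side");cv2.imwrite("pics/side3.png",d["img"])
E
```

```text
t 7.275 p [0.4686 0.0263 0.196 ] F [ 2.4 -0.6 -3.7] w 0.212
theta 84.9 rad 147.2
90 [13.1  0.2 -4.2]
```

View pics/side3.png

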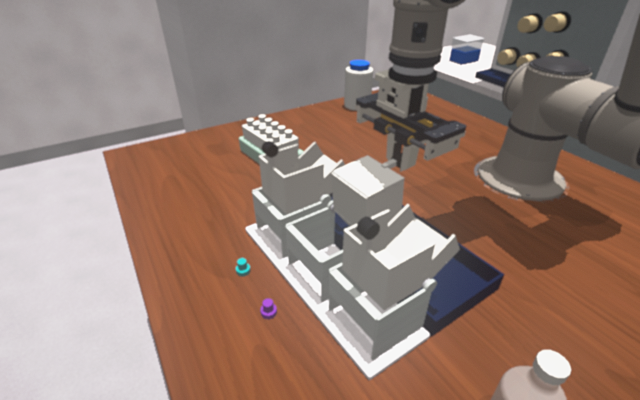

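Nearly there (about 85°). I go on in small steps until it meets the stop.

Request:
arm_command(
  linear=[
    [6,0,-3],
    [6,0,-3],
    [3,0,-1],
    [0,0,0],
  ],
  turn=[0,0,0,0],
  jaw=[1,1,1,1],
)

```text
clock: 7.88
position: [0.4618, 0.0258, 0.186]
ee_rot: [[-0.01, -0.064, 0.998], [-0.011, 0.998, 0.064], [-1.0, -0.01, -0.01]]
contact_force: [3.2, -1.1, -5.9]
width: 0.214
```

```bash
python3 arc.py
```

```text
t 7.875 p [0.4618 0.0258 0.186 ] F [ 3.2 -1.1 -5.9] w 0.214
theta 89.6 rad 146.2
90 [3.  0.2 2.5]
```

Request:
arm_command(
  linear=[
    [4,0,0],
    [4,0,0],
    [0,0,0],
  ],
  turn=[0,0,0],
  jaw=[1,1,1],
)

```text
clock: 8.25
position: [0.4629, 0.0259, 0.1835]
ee_rot: [[-0.003, -0.064, 0.998], [-0.011, 0.998, 0.064], [-1.0, -0.011, -0.004]]
contact_force: [3.8, -0.2, -5.2]
width: 0.22
```

```bash
python3 arc.py
```

```text
t 8.25 p [0.4629 0.0259 0.1835] F [ 3.8 -0.2 -5.2] w 0.22
theta 90.2 rad 143.9
```

Request:
arm_command(
  linear=[
    [5,0,0],
    [5,0,0],
    [0,0,0],
  ],
  turn=[0,0,0],
  jaw=[1,1,1],
)

```text
clock: 8.62
position: [0.4646, 0.0259, 0.1785]
ee_rot: [[0.004, -0.065, 0.998], [-0.012, 0.998, 0.065], [-1.0, -0.012, 0.003]]
contact_force: [3.4, -1.4, -4.1]
width: 0.218
```

```bash
python3 arc.py; python3 - <<'E'
from cell import r
import cv2
for n in("top","side"):
    d=r.get_image(n);cv2.imwrite(f"pics/{n}4.png",d["img"])
E
```

```text
t 8.625 p [0.4646 0.0259 0.1785] F [ 3.4 -1.4 -4.1] w 0.218
theta 91.5 rad 139.7
```

View pics/top4.png

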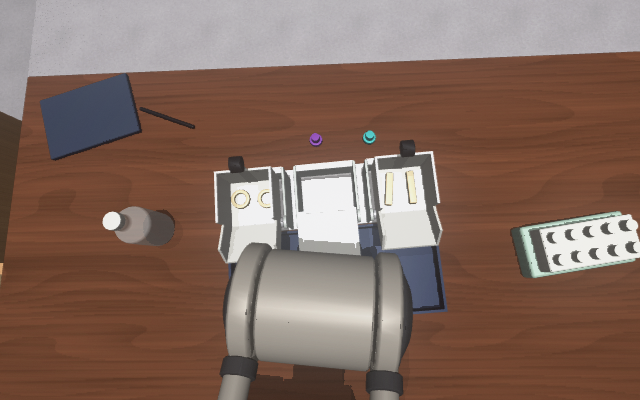

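Request:
arm_command(
  linear=[
    [0,0,0],
    [0,0,0],
    [0,0,0],
    [0,0,0],
    [-10,0,0],
    [-30,0,0],
    [-30,0,0],
    [-30,0,0],
    [-20,0,0],
    [0,0,0],
  ],
  turn=[0,0,0,0,0,0,0,0,0,0],
  jaw=[0.3,0.3,0.3,0.3,0.3,0.3,0.3,0.3,0.3,0.3],
)

```text
clock: 9.98
position: [0.4636, 0.0275, 0.3033]
ee_rot: [[0.001, -0.065, 0.998], [-0.012, 0.998, 0.065], [-1.0, -0.012, 0.0]]
contact_force: [-0.5, -0.1, -0.8]
width: 0.702
```

```bash
python3 arc.py; python3 - <<'E'
from cell import r
import cv2
for n in("wrist","side"):
    d=r.get_image(n);cv2.imwrite(f"pics/{n}5.png",d["img"])
E
```

```text
t 9.975 p [0.4636 0.0275 0.3033] F [-0.5 -0.1 -0.8] w 0.702
theta 65.7 rad 234.8
70 [86.1 -0.4 36.4]
80 [ 15.6   0.2 -19.3]
90 [ 18.7   0.2 -16.3]
```

View pics/side5.png

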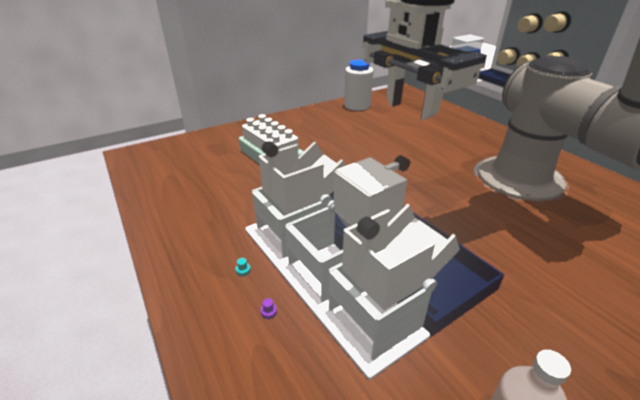

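View pics/wrist5.png

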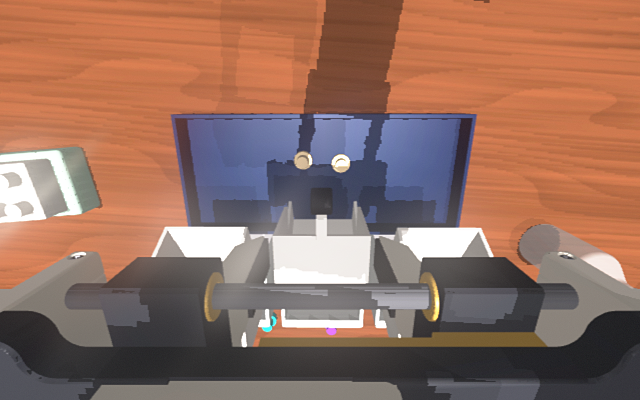

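Wrist view: both fittings lie in the tray at (303,160) and (341,162), and the bin is tipped. I back off and check the stop angle from the knob's position.

Request:
arm_command(
  linear=[
    [-10,40,0],
    [-10,40,0],
    [-10,40,0],
    [0,40,0],
    [0,40,0],
    [0,40,0],
    [0,0,0],
  ],
  turn=[0,0,0,0,0,0,0],
  jaw=[0.3,0.3,0.3,0.3,0.3,0.3,0.3],
)

```text
clock: 10.95
position: [0.4444, 0.2733, 0.3201]
ee_rot: [[-0.018, -0.062, 0.998], [-0.015, 0.998, 0.062], [-1.0, -0.014, -0.019]]
contact_force: [-0.8, -0.4, -0.2]
width: 0.7
```

```bash
python3 - <<'E'
from cell import r
import cv2,numpy as np
for n in("top","side"):
    d=r.get_image(n);cv2.imwrite(f"pics/{n}6.png",d["img"]);np.savez(f"{n}6.npz",**d)
    ux=np.array([.998,.064,0]);P=np.array([.663,.039,.11])-.084*ux
    for th in(80,85,90):
        c,s=np.cos(np.radians(th)),np.sin(np.radians(th))
        k=P+ux*(.084*c-.115*s)+np.array([0,0,.084*s+.115*c])
        q=d['intrinsics']@(np.linalg.inv(d['cam_to_world'])@[*k,1])[:3];print(n,th,q[:2]/q[2])
c=cv2.imread("pics/side6.png")[120:260,300:460];cv2.imwrite("pics/s6c.png",cv2.resize(c,None,fx=4,fy=4,interpolation=cv2.INTER_CUBIC))
E
```

```text
top 80 [330.60143913 274.61860258]
top 85 [331.24325827 280.11925274]
top 90 [331.8360514  284.91809491]
side 80 [395.91206742 155.84525811]
side 85 [398.79862948 158.90574099]
side 90 [401.24033366 162.34970657]
```

View pics/top6.png

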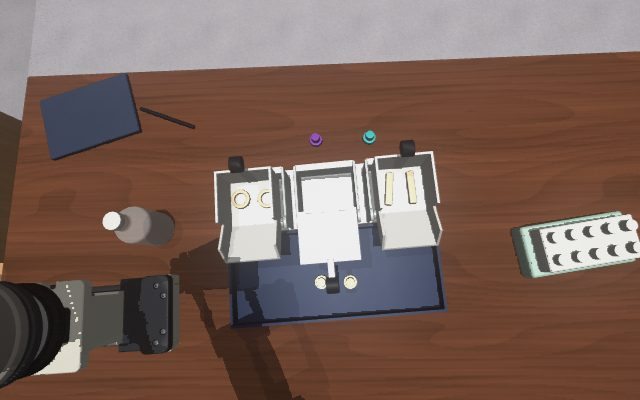

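View pics/s6c.png

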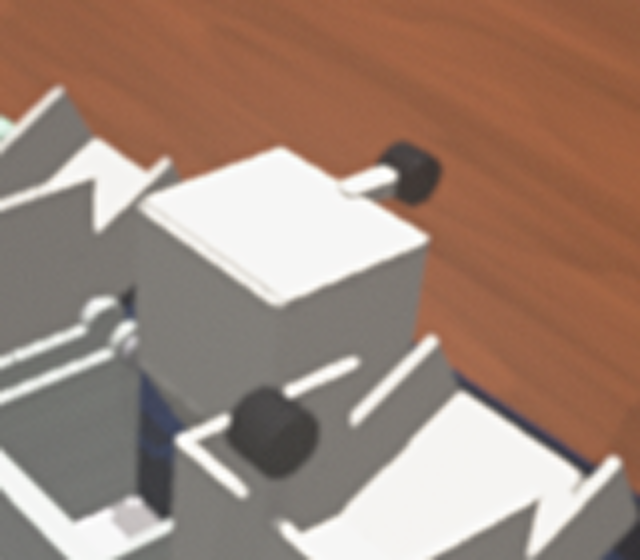

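The knob sits at (402,163) in the side view and about (332,285) in the top view. Both match the 90° prediction of (401,162) and (332,285). The fittings are in the tray at (320,282) and (350,282), the other two bins are upright, and the arm is clear.

```bash
python3 -c "
from cell import r
print(r.hand_in())"
```

```text
the job is handed in; nothing more can be done
None
```

I tipped the middle bin, the one holding the two stepped beige fittings, to its stop. I gripped its knob across the flat ends, guided it over, released it, moved the arm clear and handed the job in at about 11 s.

**Last checks:**
- **Tilt:** the knob's position in the top and side views matches the 90° prediction to within about a pixel.
- **Fittings:** both lie in the tray.
- **Other bins:** both are upright with their contents inside, and the purple and turquoise look-alikes are where they were.
- **Forces:** the readings at the end of each move stayed below about 10 N.

**Disagreement:** near the stop the wrist still read about 4–5 N downward, with no clear rise to mark the stop. The grip also slid a few millimetres on the knob as I pressed on. I therefore judged the stop from the pictures taken after release, not from the force.

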